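# Pack a gelato takeaway box: cold pack, tubs, lid

## Task

Pack the gelato takeaway order in the open foam box: first lay the cold pack flat on the floor of the box, lengthwise along its middle, then stand both gelato tubs upright side by side on the cold pack, and last close the box with its foam lid, seated fully down all round. Keep the tubs upright all the way, let go of everything, and leave the glass jar, the paper cups and the spoon pot where they are.

Things in the scene. Friction and masses are not known exactly. Their poses are not given: they have to be found in the camera images.
- foam_box: Open white foam box, fixed, left or right of the middle (the lid lies on the other side). Outside 240 (x) x 208 (y) mm at the rim, 206 x 178 at the foot, 98 high. Inside: floor 188 x 160 mm, 20 mm above the counter; mouth 204 x 176 mm; corners cut off by about 20 mm. Origin: centre of its underside, on the counter; x along its length, z up.
- lid_grip (a point): White foam lid of the box (loose, 60 g), right way up: plate 240 (x) x 208 (y) mm, grip rib on top 110 mm long (x), 35 wide (y), 26 high; tapered plug below, 8 mm deep, 194 x 166 mm at most, 5 mm play each side in the mouth; either way round. Point: middle of the rib, 13 mm under its top, 13 above the lid's flat top, 51 above the plug's bottom; once seated, 141 mm above the counter over the box's origin. z up.
- pack_center (a point): Hard-shell cold pack (loose, about 190 g), a flat pale grey-blue brick 160 (x) x 62 (y) x 20 (z) mm lying flat on the counter, its length lying across in front of the robot. The point is its centre, 10 mm above its underside; x along its length, z up.
- tub_large_center (a point): Larger gelato tub (loose, about 110 g, closed): cream paper tub tapering from 61 mm at the top to 49 mm at the foot, with a round white lid 64 mm across and 10 mm high; 46 mm high in all. The point is on its axis half-way up (23 mm above its foot), z up.
- tub_small_center (a point): Smaller gelato tub (loose, about 70 g, closed): the same shape, lid 54 mm across and 10 mm high, foot 39 mm, 38 mm high in all. The point is on its axis half-way up (19 mm above its foot), z up.
- syrup_jar: Bystander: closed amber glass jar, 64 mm across, 110 mm tall, beyond the work on the right. Origin under its centre, z up. Leave it alone.
- cup_stack: Bystander: short stack of brown paper cups nested upside down, 74 mm across, 106 mm tall, beyond the work. Origin under its centre, z up. Leave it alone.
- spoon_pot: Bystander: white ceramic pot 80 mm across at its belly and 75 mm tall with steel spoons standing up to 125 mm, beyond the work on the left. Origin under its centre, z up. Leave it alone.
Not all that is in view belongs to the job. Leave any red look-alike of the part that bears tub_large_center alone.

How it is judged:
On the way, in this order (a step that is already met when the one before it is completed fails the run):
1. the cold pack lies flat on the floor of the box, lengthwise along its middle, released (y of pack_center in the frame of foam_box between -0.015 and 0.015 m and x of pack_center in the frame of foam_box between -0.022 and 0.022 m and z of pack_center in the frame of foam_box between 0.026 and 0.034 m and angle between the x axis of pack_center and the x axis of foam_box, either way round below 0.2 rad and angle between pack_center's own z axis and vertical below 0.06 rad and linear speed of cold_pack below 0.03 m/s and contact force between the fingers and cold_pack below 0.1 N), for 0.2 s.
2. both tubs stand upright side by side on the cold pack in the box, released (y of pack_center in the frame of foam_box between -0.015 and 0.015 m and x of pack_center in the frame of foam_box between -0.022 and 0.022 m and z of pack_center in the frame of foam_box between 0.026 and 0.034 m and angle between the x axis of pack_center and the x axis of foam_box, either way round below 0.2 rad and angle between pack_center's own z axis and vertical below 0.06 rad and z of tub_large_center in the frame of pack_center between 0.029 and 0.037 m and y of tub_large_center in the frame of pack_center between -0.02 and 0.02 m and x of tub_large_center in the frame of pack_center between -0.068 and 0.068 m and angle between each of tub_large_center, tub_small_center's own z axis and vertical below 0.08 rad and z of tub_small_center in the frame of pack_center between 0.025 and 0.033 m and y of tub_small_center in the frame of pack_center between -0.02 and 0.02 m and x of tub_small_center in the frame of pack_center between -0.068 and 0.068 m and linear speed of each of tub_large, tub_small below 0.03 m/s and contact force between the fingers and tub_large below 0.1 N and contact force between the fingers and tub_small below 0.1 N), for 0.2 s.
3. the lid is seated fully down on the box, released (horizontal distance between lid_grip and foam_box below 0.012 m and z of lid_grip in the frame of foam_box between 0.136 and 0.1445 m and angle between lid_grip's own z axis and vertical below 0.04 rad and angle between the x axis of lid_grip and the x axis of foam_box, either way round below 0.12 rad and linear speed of foam_lid below 0.03 m/s and contact force between the fingers and foam_lid below 0.1 N), for 0.2 s.
At the end, for the whole second after the job is handed in: Pack flat on the box floor, within 15 mm sideways, 22 mm lengthwise and 0.2 rad of the middle; both tubs upright on it, within 20 mm of its midline and 68 mm of its centre; lid seated: within 12 mm and 0.12 rad of the box, less than 3.5 mm high, level; all released and at rest (all of step 2 and all of step 3 and linear speed of cold_pack below 0.03 m/s and contact force between the fingers and cold_pack below 0.1 N); the robot touches nothing.
It fails at once if a tub is tipped over or carried far from upright (more than about 35 degrees) (angle between any of tub_large_center, tub_small_center's own z axis and vertical above 0.6 rad).
It fails at once if the glass jar, the paper cups or the spoon pot is moved by more than 30 mm or tipped (distance of any of syrup_jar, cup_stack, spoon_pot from where it was at the start of the episode above 0.03 m or angle between any of syrup_jar, cup_stack, spoon_pot's own z axis and vertical above 0.3 rad).
It also fails if it takes over 120 s, if anything falls off the work surface, if the arm or the gripper's body presses on something with over 40 N, if the wrist force passes 120 N, or if a joint passes its speed limit or range.

## Robot

A 6-joint arm with a two-finger parallel gripper is mounted at the origin on the work surface. World frame = base frame: x ahead of the robot, y to its left, z up, the work surface at z = 0. Lengths are in m, angles in rad, forces in N, time in s.
With the tool pointing down it reaches from about 0.35 to 0.85 m from the base axis. Payload 8.1 kg.
Tool frame: the origin (TCP) lies at the very end of the fingers, on their centre line; the grasp point (between the pads) lies 19 mm behind it; z points along the fingers, y is the direction in which the jaws open and shut (so a half turn about z gives the same grasp; the last joint's range is limited). The gripper opens to 93 mm and grips with 3 to 60 N. Pads are 15 mm wide; open, the fingers measure 128 mm over their backs; the gripper's body (75 mm by 188 mm) begins 65 mm behind the grasp point.
Start: joints at [-1.303, 0.13, 1.488, -0, 1.523, -0.085], TCP at [0.207, -0.563, 0.219] pointing down, gripper open.
Joint ranges: [-2.96, 2.96], [-0.89, 2.26], [0.02, 2.5], [-1.34, 4.48], [0, 2.73], [-2.66, 2.66]. Speed limits (rad/s): [2.39, 2.39, 2.79, 3.14, 3.14, 3.14].

## Interface

Orientations are given as a rotation vector (axis times angle).
In Python, from plant import robot gives the robot as it stands.
- The arm moves only by the tool jog_arm, never from a script. Its argument "commands" is a list of rows, each a list of 3 entries, a list of its own where there are three numbers: the shift along the world's x, y, z scaled (see below), then the turn, a rotation vector about the world's x, y, z scaled (see below), then the closure, from -1 (fully open) to 1 (shut), so that 0 is half open. In form: [[[tx, ty, tz], [ax, ay, az], hand], ...]. A call has 1 to 10 rows; each row is the pose to reach, as a shift and turn from the pose measured when the call began, turning the shorter way round; what a row does not reach only later rows make up. The controller multiplies each number of a shift by 0.6 m and each number of a turn by 2 pi rad. A row lasts 1/8 s, in which the tool goes at most 62.5 mm and 10.7 degrees, less where a joint would pass 70% of its speed; a pose out of reach is approached as far as the arm can. A call with a number of a shift or a turn outside -1 to 1 is refused whole. A call with a gripper value outside its range is refused whole. The fingers move at their own pace and stop on an object; "newtons" is the grip in N (left out, the last holds). Time passes only in rows, so rows that repeat a pose let the fingers close. It gives the time, the measured TCP pose, the force and the opening at its end, in the units of the state.
- robot.read_state(): the state, without advancing time (a new reading comes with each control period).
- robot.read_camera(name): name is "scene" or "side" or "wrist"; returns a dict with "pixels" (480x640x3 uint8, red, green, blue), "fovy" (degrees; the focal length in pixels is half the picture's height over the tangent of half this angle, whatever the lens; pixels are square), "cx", "cy" (the principal point, pixels), "rvec" (rotation vector, rad) and "tvec" (3), from world to camera coordinates, as OpenCV has them; the wrist camera has in their place "tool_from_camera" (4x4, takes a point from camera to tool coordinates, whose origin is the TCP and whose axes are the flange's). Camera axes: x right, y down, z forward; pixel columns grow to the right and rows downward; lengths in m; the calibration is good to about 2 mm. A picture is of the moment at which its call begins: read the wrist's pose just before it. There is no depth.
- robot.close_job(): hands the job in, once; it reports no verdict.
Trained networks look in the newest picture that a camera, given by its name, has taken for a name from the list of things; names that differ only in an ending like _2 or _b are one class to them, and where a whole thing is asked for, a point or a joint stands for the part that bears it (a point fixed in the world has none). Each returns a list of dicts, best first, with "p" (0 to 1); they miss things now and then, are a little off and sometimes report something else, mostly with a low value. They report only what shows in the picture. A call takes as long as a camera call. They do not tell look-alikes from the thing itself.
- robot.trace(camera, name): "pixels" (480x640 bool, what is visible of it) and "uv" ([column, row] in pixels, amid what is visible of it).
The state is a dict: "t": time; "q": joint angles; "dq": joint speeds; "joint_torque": joint torques, N m; "tool_pos": TCP position; "orientation": TCP orientation; "force": force on the tool from outside, world axes, zero at the start; "wrist_torque": the same for the moment, N m; "opening": finger opening in m.
Only numpy, scipy, OpenCV 4.12 (cv2) and the standard library are available. Lean on these libraries where they do the work, as an engineer would, in place of code of your own. Each camera call takes 0.05 s, during which the arm holds its last target.

## Working session

There is one attempt and no reset: what is moved stays moved. The work goes in short steps, Python scripts to look and compute and a tool call to move; the robot and the scene stay as the last step left them, time stands still between calls to the robot, and variables do not carry over. Pictures are saved under pics/ and viewed, and the job is handed in when it is done.

Besides the shell and the picture viewer there is one more tool, called as name([rows], argument=value, ...), one row to a line, values as JSON. jog_arm: Moves the arm, as the interface text tells. Shifts and turns lie within -1 to 1; 1 stands for 0.6 m of shift or 2 pi rad of turn. Its arguments: {"type":"object","properties":{"commands":{"type":"array"},"newtons":{"type":"number"}},"required":["commands"]}

```bash
ls; mkdir -p pics; cat > h.py <<'E'
import numpy as np, cv2
from plant import robot
def cam(n):
    return robot.read_camera(n)
def save(c,f,crop=None,s=1):
    im=c["pixels"][:,:,::-1]
    if crop: x0,y0,x1,y1=crop; im=im[y0:y1,x0:x1]
    im=cv2.resize(im,None,fx=s,fy=s,interpolation=cv2.INTER_CUBIC) if s!=1 else im
    cv2.imwrite(f,im)
def K(c):
    f=240/np.tan(np.radians(c["fovy"])/2); return np.array([[f,0,c["cx"]],[0,f,c["cy"]],[0,0,1]])
def ext(c,st=None):
    if "rvec" in c:
        return cv2.Rodrigues(np.array(c["rvec"],float))[0], np.array(c["tvec"],float).reshape(3)
    T=np.array(c["tool_from_camera"]); Rt=cv2.Rodrigues(np.array(st["orientation"],float))[0]
    Rwc=Rt@T[:3,:3]; p=Rt@T[:3,3]+np.array(st["tool_pos"])
    return Rwc.T, -Rwc.T@p
def ray(c,uv,z,st=None):
    R,t=ext(c,st); d=R.T@np.linalg.inv(K(c))@np.array([uv[0],uv[1],1.]); o=-R.T@t
    return o+d*(z-o[2])/d[2]
def proj(c,P,st=None):
    R,t=ext(c,st); q=(np.atleast_2d(P)@R.T+t)@K(c).T; return q[:,:2]/q[:,2:]
E
python3 - <<'E'
from h import *
for n in ["scene","side","wrist"]:
    c=cam(n); save(c,f"pics/{n}0.png"); print(n,c["fovy"],c["cx"],c["cy"],[ (k,np.round(c[k],3).tolist()) for k in c if k not in("pixels","fovy","cx","cy")])
    if n!="wrist": print(-ext(c)[0].T@ext(c)[1])
s=robot.read_state(); print(s)
E
```

```text
pics
scene 50.663086844666296 316.4792551023046 235.19291488276934 [('rvec', [2.102, 0.65, -0.326]), ('tvec', [-0.521, -0.145, 1.31])]
[ 1.07542994 -0.66886773  0.63683557]
side 53.2847840417425 326.8906918667776 240.40145462562347 [('rvec', [0.148, -2.76, 1.407]), ('tvec', [0.597, 0.082, 0.923])]
[0.52633184 0.7570583  0.60424701]
wrist 59.94981065501012 316.44779089881877 244.47266577416727 [('tool_from_camera', [[-0.001, -0.971, -0.238, 0.065], [1.0, -0.001, -0.001, -0.001], [0.0, -0.238, 0.971, -0.166], [0.0, 0.0, 0.0, 1.0]])]
{'t': 0.15, 'q': array([-1.30341121e+00,  1.30976149e-01,  1.48901288e+00,  6.38257196e-06,
        1.52301165e+00, -8.54234585e-02]), 'dq': array([-1.09663385e-04, -3.44840068e-03, -4.35326197e-03,  2.02466631e-05,
        7.80229055e-04, -9.68443351e-05]), 'joint_torque': array([ 1.99732742e-03, -5.60476112e+01, -4.92333949e+01,  7.71520310e-02,
        3.06115695e-02, -1.15204293e-04]), 'tool_pos': array([ 0.20721567, -0.56261933,  0.21784424]), 'orientation': array([-3.09145756e+00, -5.51073971e-01,  1.90889781e-04]), 'force': array([-0.06415435,  0.08967243, -0.12363036]), 'wrist_torque': array([-0.00757481,  0.03482116, -0.0011839 ]), 'opening': 0.09286542625986119}
```

View pics/scene0.png

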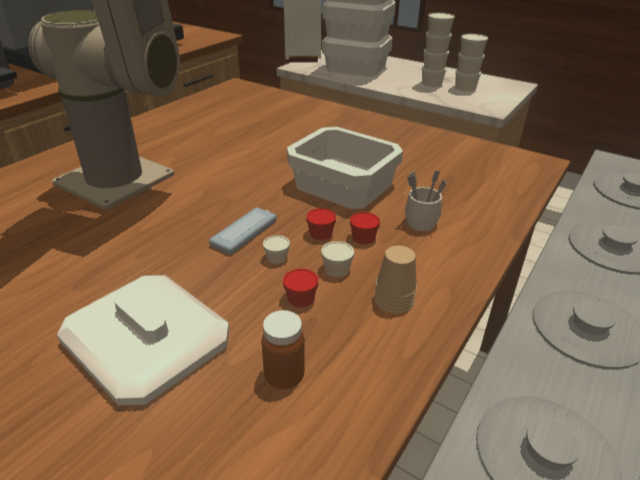

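View pics/side0.png

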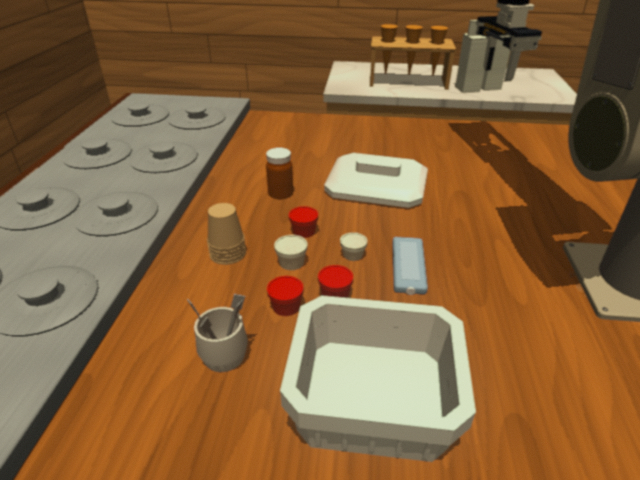

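View pics/wrist0.png

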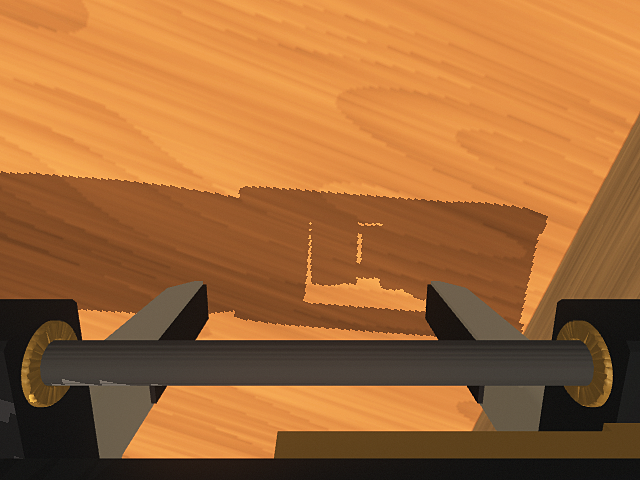

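```bash
cat >> h.py <<'E'
from scipy.optimize import minimize
def circ(r,z,n=32):
    a=np.linspace(0,2*np.pi,n,endpoint=False); return np.c_[r*np.cos(a),r*np.sin(a),np.full(n,z)]
def rect(lx,ly,z,cut=0):
    a,b=lx/2,ly/2; c=cut
    return np.array([[sx*(a-(c if k else 0)),sy*(b-(0 if k else c)),z] for sx in(-1,1) for sy in(-1,1) for k in(0,1)],float)
M=dict(
 tub_large_center=np.r_[circ(.0245,0),circ(.0305,.036),circ(.032,.036),circ(.032,.046)],
 tub_small_center=np.r_[circ(.0195,0),circ(.0255,.028),circ(.027,.028),circ(.027,.038)],
 pack_center=np.r_[rect(.160,.062,0,.004),rect(.160,.062,.02,.004)],
 foam_box=np.r_[rect(.206,.178,0,.02),rect(.24,.208,.098,.024)],
 lid_grip=np.r_[rect(.194,.166,0),rect(.24,.208,.008,.03),rect(.24,.208,.038,.03),rect(.110,.035,.064)])
def hullmask(c,P,st=None):
    uv=proj(c,P,st); h=cv2.convexHull(uv.astype(np.float32))[:,0]
    m=np.zeros((480,640),np.uint8); cv2.fillPoly(m,[np.round(h*16).astype(np.int32)],1,shift=4); return m.astype(bool)
def tf(P,x,y,yaw,z=0):
    c,s=np.cos(yaw),np.sin(yaw); return P@np.array([[c,s,0],[-s,c,0],[0,0,1]])+[x,y,z]
def fit(views,name,x0,z=0,yawfree=True):
    def cost(p):
        return sum(1-(lambda a,b:(a&b).sum()/max(1,(a|b).sum()))(hullmask(c,tf(M[name],p[0],p[1],p[2] if yawfree else 0,z),st),m) for c,m,st in views)/len(views)
    n=3 if yawfree else 2
    best=None
    x0=np.array(x0,float)[:n]
    for sc in (.02,.006):
        S=np.vstack([x0]+[x0+np.eye(n)[i]*(sc if i<2 else sc*8) for i in range(n)])
        r=minimize(cost,x0,method="Nelder-Mead",options=dict(initial_simplex=S,xatol=2e-4,fatol=1e-4)); x0=r.x
    return r.x,r.fun
E
python3 - <<'E'
from h import *
C={n:cam(n) for n in("scene","side")}
D={}
for name in M:
    for n in C:
        for d in robot.trace(n,name):
            m=d["pixels"]; print(name,n,round(d["p"],2),np.round(d["uv"]),m.sum(), C[n]["pixels"][m].mean(0).round())
            D.setdefault((name,n),[]).append(d)
import pickle; pickle.dump((C,D),open("d.pkl","wb"))
E
```

```text
tub_large_center scene 0.9 [367. 228.] 791 [129.  42.  33.]
tub_large_center scene 0.81 [336. 258.] 884 [155. 146. 121.]
tub_large_center scene 0.77 [323. 225.] 752 [129.  42.  34.]
tub_large_center scene 0.66 [300. 285.] 1069 [139.  45.  36.]
tub_large_center side 0.97 [336. 280.] 960 [163.  32.  18.]
tub_large_center side 0.7 [302. 223.] 790 [145.  31.  13.]
tub_large_center side 0.69 [380. 378.] 26443 [171. 172. 146.]
tub_large_center side 0.65 [283. 297.] 1130 [154.  26.  11.]
tub_large_center side 0.6 [293. 250.] 948 [160. 148. 114.]
tub_small_center side 0.88 [351. 248.] 595 [161. 150. 115.]
pack_center scene 0.78 [242. 231.] 1522 [140. 144. 138.]
pack_center side 0.96 [410. 265.] 1823 [154. 163. 156.]
foam_box scene 0.55 [344. 163.] 6851 [122. 115. 100.]
foam_box side 0.66 [380. 379.] 26308 [171. 172. 146.]
lid_grip scene 0.94 [144. 338.] 14282 [196. 195. 171.]
lid_grip scene 0.66 [398. 286.] 2432 [116.  94.  67.]
lid_grip scene 0.58 [337. 259.] 944 [154. 144. 119.]
```

```bash
python3 - <<'E'
from h import *
c=cam("scene"); save(c,"pics/crop0.png",(200,180,420,320),3.5)
E
```

```text
(no output)
```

View pics/crop0.png

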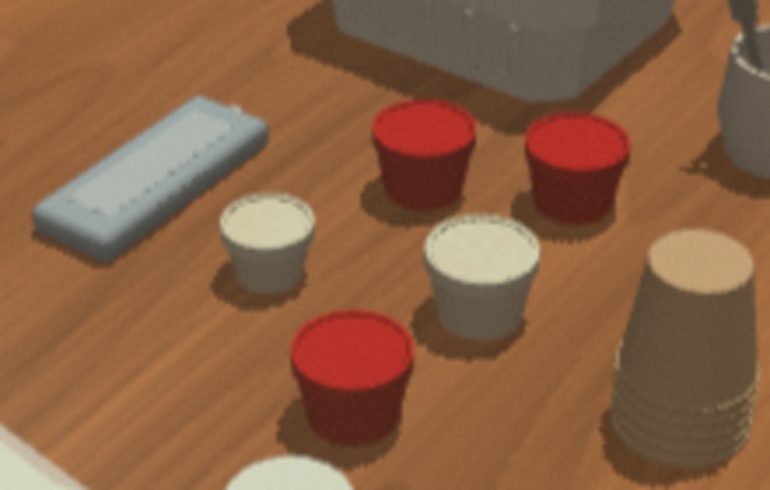

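The picture could offer five things as the large tub: red ones at scene (321,223), (364,228) and (301,287), the cream one at (338,259), and the smaller cream one at (277,250). By the description I choose (338,259) as the large tub and (277,250) as the small one. The crop confirms that both have cream bodies and pale lids, and the right one is bigger.

```bash
cat > f.py <<'E'
from h import *
import pickle
C,D=pickle.load(open("d.pkl","rb"))
def color(n,box):
    x0,y0,x1,y1=box
    hsv=cv2.cvtColor(C[n]["pixels"],cv2.COLOR_RGB2HSV); m=(hsv[...,1]<105)
    k=np.zeros_like(m); k[y0:y1,x0:x1]=m[y0:y1,x0:x1]
    nl,lab,st,_=cv2.connectedComponentsWithStats(k.astype(np.uint8)); i=1+np.argmax(st[1:,4]); return lab==i
V=dict(
 tub_large_center=[("scene",D["tub_large_center","scene"][1]["pixels"]),("side",D["tub_large_center","side"][4]["pixels"])],
 tub_small_center=[("scene",color("scene",(258,230,296,270))),("side",D["tub_small_center","side"][0]["pixels"])],
 pack_center=[("scene",D["pack_center","scene"][0]["pixels"]),("side",D["pack_center","side"][0]["pixels"])],
 foam_box=[("scene",D["foam_box","scene"][0]["pixels"]),("side",D["foam_box","side"][0]["pixels"])],
 lid_grip=[("scene",D["lid_grip","scene"][0]["pixels"]),("side",color("side",(315,145,440,215)))])
uv0=dict(tub_large_center=(338,275),tub_small_center=(277,260),pack_center=(244,232),foam_box=(345,190),lid_grip=(144,345))
ims={n:C[n]["pixels"][:,:,::-1].copy() for n in C}
for name,vs in V.items():
    g=ray(C["scene"],uv0[name],0.0)
    best=None
    for y0 in ((0,.5,-.5,1.57) if not name.startswith("tub") else (0,)):
        r=fit([(C[n],m,None) for n,m in vs],name,[g[0],g[1],y0],0,not name.startswith("tub"))
        if best is None or r[1]<best[1]: best=r
    each=[fit([(C[n],m,None)],name,best[0],0,not name.startswith("tub")) for n,m in vs]
    print(name,best[0].round(4),round(best[1],3),[ (e[0].round(4),round(e[1],3)) for e in each])
    p=best[0]; P=tf(M[name],p[0],p[1],p[2] if len(p)>2 else 0)
    for n in ims:
        cs,_=cv2.findContours(hullmask(C[n],P).astype(np.uint8),0,1); cv2.drawContours(ims[n],cs,-1,(0,255,0),1)
cv2.imwrite("pics/ov_scene.png",ims["scene"]);cv2.imwrite("pics/ov_side.png",ims["side"])
cv2.imwrite("pics/ov_both.png",cv2.resize(np.vstack([ims["scene"][110:410,40:440],ims["side"][140:460,200:600]]),None,fx=.95,fy=.95))
E
python3 f.py
```

```text
tub_large_center [0.6715 0.012 ] 0.079 [(array([0.6685, 0.0136]), np.float64(0.101)), (array([0.6718, 0.0124]), np.float64(0.043))]
tub_small_center [ 0.5474 -0.0246] 0.068 [(array([ 0.5457, -0.025 ]), np.float64(0.044)), (array([ 0.5478, -0.0242]), np.float64(0.072))]
pack_center [ 0.4384 -0.0024  1.5888] 0.108 [(array([0.4349, 0.005 , 1.6114]), np.float64(0.121)), (array([ 0.4381, -0.0028,  1.5621]), np.float64(0.076))]
foam_box [ 0.4977  0.3152 -0.0242] 0.02 [(array([ 0.4977,  0.3152, -0.0242]), np.float64(0.021)), (array([ 0.4988,  0.3154, -0.0134]), np.float64(0.017))]
lid_grip [ 0.5061 -0.3292 -0.1479] 0.074 [(array([ 0.5057, -0.3291, -0.1506]), np.float64(0.069)), (array([ 0.5061, -0.3288, -0.1453]), np.float64(0.077))]
```

View pics/ov_both.png

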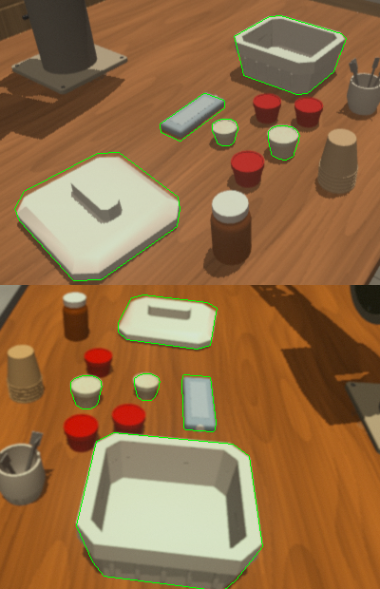

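```bash
cat > b.py <<'E'
from h import *
import pickle
C,D=pickle.load(open("d.pkl","rb"))
M["syrup_jar"]=np.r_[circ(.032,0),circ(.032,.11)]
M["cup_stack"]=np.r_[circ(.037,0),circ(.026,.106)]
for n in("syrup_jar","cup_stack"):
    vs=[]
    for k in C:
        d=robot.trace(k,n); print(n,k,[(round(e["p"],2),np.round(e["uv"])) for e in d])
        if d: vs.append((C[k],d[0]["pixels"],None))
    g=ray(C["scene"],{"syrup_jar":(284,370),"cup_stack":(395,295)}[n],0)
    print(n,fit(vs,n,g,0,False))
hs=[("scene",(323,225)),("scene",(367,228)),("scene",(300,285))]
for (n,uv),(i,j) in zip(hs,((2,0),(0,3),(3,1))):
    vs=[(C["scene"],D["tub_large_center","scene"][i]["pixels"],None),(C["side"],D["tub_large_center","side"][j]["pixels"],None)]
    g=ray(C["scene"],uv,.01); print("red",fit(vs,"tub_large_center",g,0,False),vs[0][1].sum())
for k in C:
    d=robot.trace(k,"spoon_pot"); print("pot",k,[(round(e["p"],2),np.round(e["uv"])) for e in d])
print(ray(C["scene"],(423,222),.01),ray(C["side"],(222,357),.01))
E
python3 b.py
```

```text
syrup_jar scene [(0.83, array([286., 347.]))]
syrup_jar side [(0.97, array([277., 174.]))]
syrup_jar (array([ 0.74254263, -0.25772283]), np.float64(0.11129213390817505))
cup_stack scene [(0.94, array([396., 285.]))]
cup_stack side [(0.64, array([226., 235.]))]
cup_stack (array([ 0.80536858, -0.00211229]), np.float64(0.054099310776942355))
red (array([0.57445672, 0.09689221]), np.float64(0.12079471133487035)) 752
red (array([0.65931248, 0.13839383]), np.float64(0.07235072463768116)) 791
red (array([ 0.66167211, -0.09962511]), np.float64(0.07622421014530223)) 1069
pot scene [(0.57, array([425., 207.]))]
pot side [(0.97, array([222., 338.]))]
[0.74527087 0.25580995 0.01      ] [0.73819132 0.2732633  0.01      ]
```

jog_arm([
  [[0.385,0.933,0.07],[0,0,0.197],-1],
  [[0.385,0.933,0.07],[0,0,0.197],-1],
  [[0.385,0.933,0.07],[0,0,0.197],-1],
  [[0.385,0.933,0.07],[0,0,0.197],-1],
  [[0.385,0.933,0.07],[0,0,0.197],-1],
  [[0.385,0.933,0.07],[0,0,0.197],-1],
  [[0.385,0.933,0.07],[0,0,0.197],-1],
  [[0.385,0.933,0.07],[0,0,0.197],-1],
  [[0.385,0.933,0.07],[0,0,0.197],-1],
  [[0.385,0.933,0.07],[0,0,0.197],-1],
])

```text
t: 2.35
tool_pos: [0.4389, -0.0007, 0.2612]
orientation: [2.197, 2.245, 0.001]
force: [-0.3, -0.4, 0.4]
opening: 0.0931
```

```bash
cat >> h.py <<'E'
def look(name,fit_names=(),crop=None):
    st=robot.read_state(); c=cam("wrist"); return st,c
E
python3 - <<'E'
from h import *
import pickle
st,c=look(1)
im=c["pixels"][:,:,::-1].copy()
print(st["tool_pos"],st["orientation"],st["q"].round(3))
G=dict(pack_center=(.4384,-.0024,1.589),tub_small_center=(.5474,-.0246,0),tub_large_center=(.6715,.012,0))
for n,g in G.items():
    ds=robot.trace("wrist",n)
    for d in ds: print(n,round(d["p"],2),np.round(d["uv"]),d["pixels"].sum())
    cs,_=cv2.findContours(hullmask(c,tf(M[n],*g),st).astype(np.uint8),0,1); cv2.drawContours(im,cs,-1,(0,255,0),1)
    if ds and n!="tub_large_center":
        print(fit([(c,ds[0]["pixels"],st)],n,g,0,n=="pack_center"))
cv2.imwrite("pics/w1.png",im)
E
```

```text
[ 0.43892802 -0.0006973   0.2611908 ] [2.19691247e+00 2.24460559e+00 1.46396279e-03] [-0.119 -0.333  1.844  0.     1.63  -0.14 ]
pack_center 0.76 [311. 204.] 9857
(array([0.43604316, 0.00469411, 1.58511861]), np.float64(0.04731891787064868))
tub_small_center 0.94 [426. 239.] 2513
(array([ 0.54757648, -0.02549182]), np.float64(0.03831417624521072))
tub_large_center 0.81 [559. 205.] 4475
tub_large_center 0.8 [470. 107.] 4592
tub_large_center 0.6 [528. 307.] 2782
tub_large_center 0.59 [572.  61.] 5668
```

View pics/w1.png

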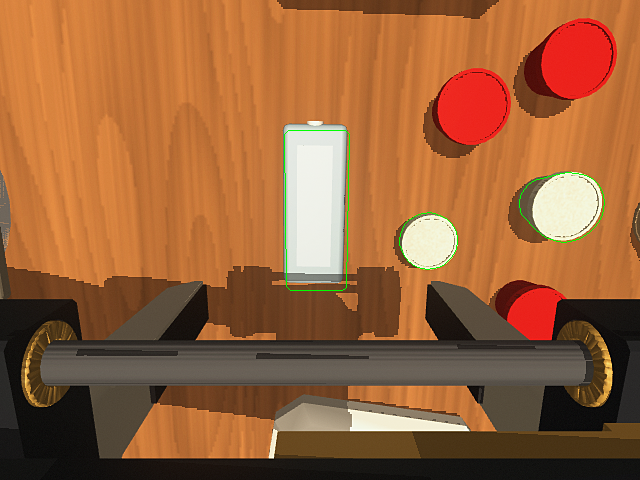

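The wrist view shows the pack at rows 125–283, columns 285–347, about 6 mm further +y than my first fit. I'll use (0.436, 0.004). The small tub at (429,241) and the large one at (566,207) match their fits.

jog_arm([
  [[-0.005,0.008,-0.1],[0,0,0],-1],
  [[-0.005,0.008,-0.2],[0,0,0],-1],
  [[-0.005,0.008,-0.3],[0,0,0],-1],
  [[-0.005,0.008,-0.37],[0,0,0],-1],
  [[-0.005,0.008,-0.4],[0,0,0],-1],
  [[-0.005,0.008,-0.427],[0,0,0],-1],
  [[-0.005,0.008,-0.427],[0,0,0],-1],
  [[-0.005,0.008,-0.427],[0,0,0],-1],
], newtons=25)

```text
t: 3.55
tool_pos: [0.4362, 0.0017, 0.0054]
orientation: [2.196, 2.245, 0.001]
force: [0.3, -0.8, -0.6]
opening: 0.093
```

jog_arm([
  [[0,0,0],[0,0,0],1],
  [[0,0,0],[0,0,0],1],
  [[0,0,0],[0,0,0],1],
  [[0,0,0],[0,0,0],1],
  [[0,0,0],[0,0,0],1],
  [[0,0,0],[0,0,0],1],
])

```text
t: 4.3
tool_pos: [0.4364, 0.0018, 0.0056]
orientation: [2.196, 2.245, 0.001]
force: [-2.2, 0.8, 3.9]
opening: 0.062
```

jog_arm([
  [[0,0,0.04],[0,0,0],1],
  [[0,0,0.1],[0,0,0],1],
  [[0,0,0.2],[0,0,0],1],
  [[0,0,0.3],[0,0,0],1],
  [[0,0,0.367],[0,0,0],1],
  [[0,0,0.367],[0,0,0],1],
])

```text
t: 5.05
tool_pos: [0.4383, 0.0015, 0.2294]
orientation: [2.192, 2.241, 0.007]
force: [0.0, -0.4, -1.1]
opening: 0.0616
```

```bash
python3 - <<'E'
from h import *
st,c=look(1); save(c,"pics/w2.png"); print(st["tool_pos"],st["orientation"],st["opening"],st["force"])
E
```

```text
[0.43834633 0.00154155 0.2293997 ] [2.19246432 2.24071642 0.00737405] 0.0616103376542546 [ 0.02146104 -0.40090851 -1.14303472]
```

View pics/w2.png

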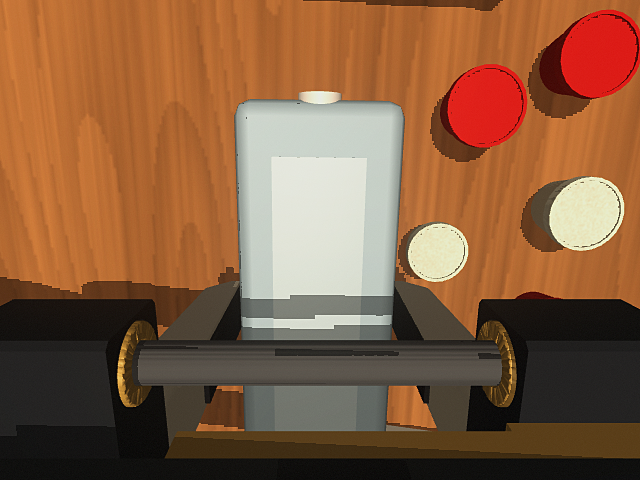

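jog_arm([
  [[0.02,0.1,0.02],[0,0,0.03],1],
  [[0.04,0.2,0.02],[0,0,0.06],1],
  [[0.06,0.3,0.02],[0,0,0.09],1],
  [[0.08,0.4,0.02],[0,0,0.12],1],
  [[0.1,0.48,0.02],[0,0,0.15],1],
  [[0.104,0.523,0.02],[0,0,0.18],1],
  [[0.104,0.523,0.02],[0,0,0.21],1],
  [[0.104,0.523,0.02],[0,0,0.244],1],
  [[0.104,0.523,0.02],[0,0,0.244],1],
  [[0.104,0.523,0.02],[0,0,0.244],1],
])

```text
t: 6.35
tool_pos: [0.4988, 0.3151, 0.237]
orientation: [-0.03, -3.14, -0.004]
force: [-1.1, -0.3, -1.9]
opening: 0.0619
```

```bash
python3 - <<'E'
from h import *
st,c=look(1); print(st["tool_pos"],st["orientation"],st["opening"],st["q"].round(2))
R=cv2.Rodrigues(st["orientation"])[0]; print(R.round(3))
s=cam("side"); save(s,"pics/s3.png"); a=cv2.resize(c["pixels"][:,:,::-1],None,fx=.6,fy=.6);b=cv2.resize(s["pixels"][:,:,::-1],None,fx=.6,fy=.6); cv2.imwrite("pics/b3.png",np.vstack([a,b]))
E
```

```text
[0.49884146 0.31506611 0.2369802 ] [-0.03030567 -3.14020847 -0.00424774] 0.06188811177577821 [ 0.47  0.1   1.49  0.    1.55 -1.08]
[[-1.     0.019 -0.001]
 [ 0.019  1.     0.003]
 [ 0.001  0.003 -1.   ]]
```

View pics/b3.png

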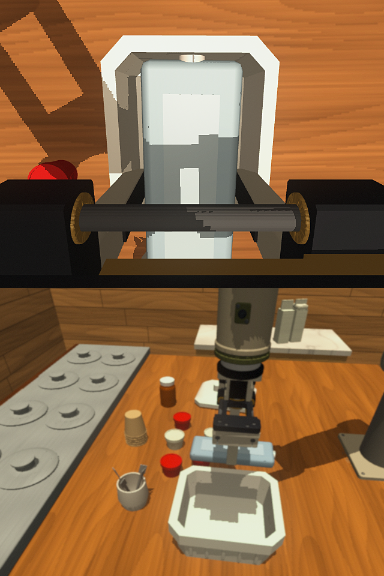

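jog_arm([
  [[0.003,0,-0.08],[0,0,0],1],
  [[0.003,0,-0.16],[0,0,0],1],
  [[0.003,0,-0.24],[0,0,0],1],
  [[0.003,0,-0.29],[0,0,0],1],
  [[0.003,0,-0.32],[0,0,0],1],
  [[0.003,0,-0.34],[0,0,0],1],
  [[0.003,0,-0.35],[0,0,0],1],
  [[0.003,0,-0.351],[0,0,0],1],
  [[0.003,0,-0.351],[0,0,0],1],
])

```text
t: 7.58
tool_pos: [0.5017, 0.3156, 0.0283]
orientation: [0.03, 3.14, 0.006]
force: [0.7, -0.4, -2.1]
opening: 0.0614
```

jog_arm([
  [[0,0,-0.003],[0,0,0],1],
  [[0,0,-0.005],[0,0,0],1],
  [[0,0,-0.005],[0,0,0],1],
])

```text
t: 7.95
tool_pos: [0.5021, 0.3158, 0.0258]
orientation: [0.03, 3.139, 0.007]
force: [0.4, 0.3, 0.6]
opening: 0.0621
```

jog_arm([
  [[0,0,0],[0,0,0],-0.7],
  [[0,0,0],[0,0,0],-0.7],
  [[0,0,0],[0,0,0],-0.7],
  [[0,0,0.03],[0,0,0],-0.7],
  [[0,0,0.1],[0,0,0],-0.7],
  [[0,0,0.2],[0,0,0],-0.7],
  [[0,0,0.3],[0,0,0],-0.7],
  [[0,0,0.4],[0,0,0],-0.7],
  [[0,0,0.4],[0,0,0],-0.7],
  [[0,0,0.4],[0,0,0],-0.7],
])

```text
t: 9.2
tool_pos: [0.5021, 0.3158, 0.2665]
orientation: [0.03, 3.138, 0.008]
force: [-0.5, 0.9, -1.1]
opening: 0.079
```

```bash
python3 - <<'E'
from h import *
st,c=look(1); print(st["tool_pos"],st["orientation"],st["opening"],st["q"].round(2))
P={"pack_center":(.4985,.3155,-.018,.02),"foam_box":(.498,.3153,-.018,0)}
im=c["pixels"][:,:,::-1].copy()
d=robot.trace("wrist","pack_center"); print([(e["p"],e["uv"],e["pixels"].sum()) for e in d])
if d: print(fit([(c,d[0]["pixels"],st)],"pack_center",P["pack_center"][:3],.02))
d=robot.trace("wrist","foam_box"); print([(e["p"],e["uv"],e["pixels"].sum()) for e in d])
if d: 
    m=d[0]["pixels"]; 
for k,p in P.items():
    cs,_=cv2.findContours(hullmask(c,tf(M[k],*p),st).astype(np.uint8),0,1); cv2.drawContours(im,cs,-1,(0,255,0),1)
uv=proj(c,tf(rect(.204,.176,.098,.02),.498,.3153,-.018),st)
cv2.polylines(im,[np.int32(cv2.convexHull(uv.astype(np.float32)))],True,(255,0,0),1)
cv2.imwrite("pics/w4.png",im)
E
```

```text
[0.50209322 0.3158145  0.26654402] [0.02974055 3.1381635  0.00799902] 0.07898672262856152 [ 0.47  0.09  1.44  0.    1.6  -1.08]
[(0.56, [312.9, 206.4], np.int64(10503)), (0.15, [282.4, 186.6], np.int64(56536))]
(array([ 0.49974856,  0.31716698, -0.02947871]), np.float64(0.047722736345490846))
[(0.82, [282.5, 185.7], np.int64(56620))]
```

View pics/w4.png

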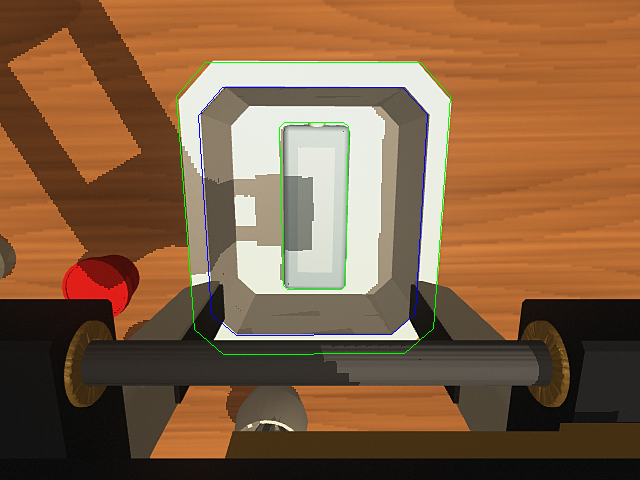

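The pack lies flat and centred in the box: its outline at columns 283–348, rows 123–289 matches the fit of (0.499, 0.3165), yaw −0.02. The box rim and mouth also match the fitted pose. Next is the large tub.

jog_arm([
  [[0.06,-0.1,0],[0,0,0],-0.85],
  [[0.11,-0.2,-0.02],[0,0,0],-0.85],
  [[0.17,-0.3,-0.04],[0,0,0],-0.85],
  [[0.22,-0.4,-0.06],[0,0,0],-0.85],
  [[0.26,-0.48,-0.08],[0,0,0],-0.85],
  [[0.282,-0.506,-0.1],[0,0,0],-0.85],
  [[0.282,-0.506,-0.1],[0,0,0],-0.85],
  [[0.282,-0.506,-0.1],[0,0,0],-0.85],
])

```text
t: 10.35
tool_pos: [0.6695, 0.0122, 0.2025]
orientation: [-0.03, -3.138, -0.006]
force: [0.2, 0.0, 0.9]
opening: 0.0861
```

```bash
cat > w5.py <<'E'
from h import *
import sys
st,c=look(1); print(st["tool_pos"],st["orientation"],st["opening"],st["q"].round(2))
im=c["pixels"][:,:,::-1].copy()
G=dict(tub_small_center=(.5475,-.025,0),tub_large_center=(.6715,.012,0))
for k,p in G.items():
    for d in robot.trace("wrist",k):
        m=d["pixels"]; col=c["pixels"][m].mean(0)
        r=(0,0)
        if col[0]<1.5*col[1]: r=fit([(c,m,st)],k,p,0,False)
        print(k,round(d["p"],2),np.round(d["uv"]),col.round(),r)
    cs,_=cv2.findContours(hullmask(c,tf(M[k],*p),st).astype(np.uint8),0,1); cv2.drawContours(im,cs,-1,(0,255,0),1)
cv2.imwrite(sys.argv[1],im)
E
python3 w5.py pics/w5.png
```

```text
[0.66952833 0.0121702  0.20248158] [-0.03010804 -3.13817384 -0.00553379] 0.08605988550890059 [-0.06  0.33  1.29  0.    1.53 -1.61]
tub_small_center 0.96 [261.  65.] [246. 245. 224.] (array([ 0.54796209, -0.02498284]), np.float64(0.03498920086393087))
tub_large_center 0.85 [473. 213.] [233.  43.  34.] (0, 0)
tub_large_center 0.75 [315. 230.] [194. 180. 148.] (array([0.66934666, 0.01303111]), np.float64(0.02784222737819031))
tub_large_center 0.66 [432.  98.] [243.  49.  40.] (0, 0)
tub_large_center 0.46 [ 27. 287.] [77. 36. 12.] (0, 0)
```

View pics/w5.png

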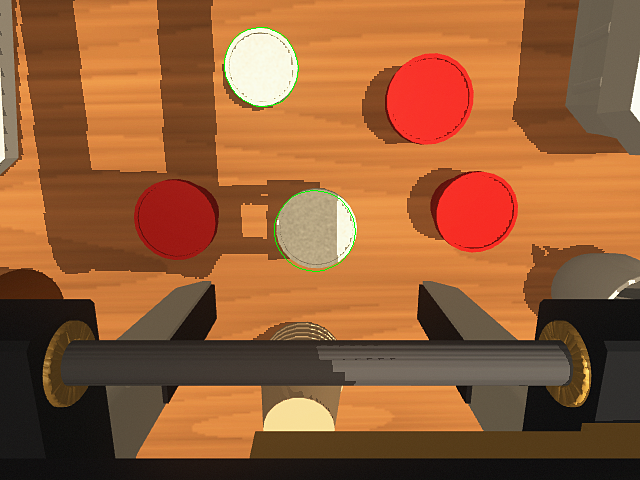

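jog_arm([
  [[0.001,0.001,-0.08],[0,0,0],-0.85],
  [[0.001,0.001,-0.16],[0,0,0],-0.85],
  [[0.001,0.001,-0.22],[0,0,0],-0.85],
  [[0.001,0.001,-0.27],[0,0,0],-0.85],
  [[0.001,0.001,-0.301],[0,0,0],-0.85],
  [[0.001,0.001,-0.301],[0,0,0],-0.85],
  [[0.001,0.001,-0.301],[0,0,0],-0.85],
], newtons=12)

```text
t: 11.38
tool_pos: [0.672, 0.0139, 0.0256]
orientation: [0.027, 3.139, 0.005]
force: [-0.4, -0.1, 1.2]
opening: 0.0856
```

jog_arm([
  [[0,0,0],[0,0,0],1],
  [[0,0,0],[0,0,0],1],
  [[0,0,0],[0,0,0],1],
  [[0,0,0],[0,0,0],1],
  [[0,0,0],[0,0,0],1],
])

```text
t: 12.0
tool_pos: [0.6726, 0.0137, 0.0265]
orientation: [0.027, 3.138, 0.004]
force: [-0.7, -0.2, 6.0]
opening: 0.0636
```

jog_arm([
  [[0,0,0],[0,0,0],-0.85],
  [[0,0,0],[0,0,0],-0.85],
  [[0,0,-0.005],[0,0,0],-0.85],
  [[-0.002,0,-0.01],[0,0,0],-0.85],
  [[-0.002,0,-0.01],[0,0,0],-0.85],
  [[-0.002,0,-0.01],[0,0,0],-0.85],
])

```text
t: 12.75
tool_pos: [0.6713, 0.0138, 0.0204]
orientation: [0.027, 3.138, 0.005]
force: [0.9, 0.4, 0.2]
opening: 0.0862
```

jog_arm([
  [[0,0,0],[0,0,0],1],
  [[0,0,0],[0,0,0],1],
  [[0,0,0],[0,0,0],1],
  [[0,0,0],[0,0,0],1],
  [[0,0,0],[0,0,0],1],
])

```text
t: 13.38
tool_pos: [0.6713, 0.0138, 0.0205]
orientation: [0.027, 3.138, 0.005]
force: [-0.0, -0.1, 1.0]
opening: 0.0639
```

Good grip at the lid rim with little force. Lifting a little to check.

jog_arm([
  [[0,0,0.03],[0,0,0],1],
  [[0,0,0.08],[0,0,0],1],
  [[0,0,0.16],[0,0,0],1],
  [[0,0,0.25],[0,0,0],1],
  [[0,0,0.3],[0,0,0],1],
  [[0,0,0.3],[0,0,0],1],
])

```text
t: 14.12
tool_pos: [0.6736, 0.0137, 0.2056]
orientation: [0.027, 3.13, 0.004]
force: [0.0, 0.3, -1.0]
opening: 0.0637
```

```bash
python3 - <<'E'
from h import *
st,c=look(1); print(st["tool_pos"],st["orientation"],st["opening"],st["q"].round(2),st["force"])
s=cam("side"); k=cam("scene"); print(proj(s,st["tool_pos"]),proj(k,st["tool_pos"]))
a=cv2.resize(c["pixels"][:,:,::-1],None,fx=.6,fy=.6)
def cr(q):
    u=proj(q,st["tool_pos"])[0].astype(int); x=max(0,u[0]-48); y=max(0,u[1]-40); return cv2.resize(q["pixels"][y:y+80,x:x+96,::-1],(384,288),interpolation=2)
cv2.imwrite("pics/b6.png",np.hstack([np.vstack([a[:,:],cr(s)]),np.vstack([cr(k),cr(k)])]))
E
```

```text
[0.67358289 0.0136685  0.20561764] [0.02667052 3.13018579 0.00396518] 0.06373365825420084 [-0.06  0.32  1.29  0.    1.52 -1.61] [ 0.00155768  0.32285892 -1.04560298]
[[285.48280161 171.63736148]] [[342.5825837  178.84068482]]
```

View pics/b6.png

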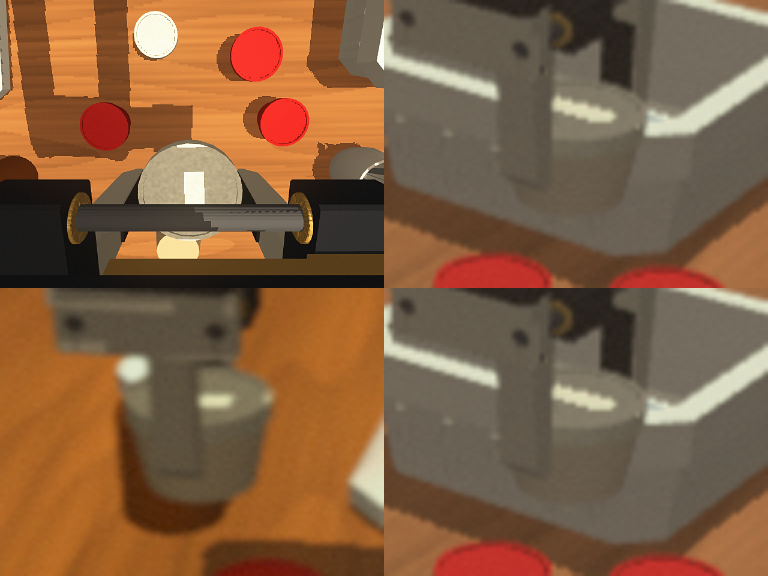

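The tub hangs upright and is gripped by its lid rim, at wrist picture (190,185) in the montage. Now carrying it over the box.

jog_arm([
  [[-0.03,0.07,0.02],[0,0,0],1],
  [[-0.07,0.16,0.03],[0,0,0],1],
  [[-0.11,0.25,0.03],[0,0,0],1],
  [[-0.15,0.34,0.03],[0,0,0],1],
  [[-0.19,0.42,0.03],[0,0,0],1],
  [[-0.22,0.48,0.03],[0,0,0],1],
  [[-0.229,0.505,0.03],[0,0,0],1],
  [[-0.229,0.505,0.03],[0,0,0],1],
  [[-0.229,0.505,0.03],[0,0,0],1],
])

```text
t: 15.4
tool_pos: [0.5334, 0.3154, 0.2156]
orientation: [-0.029, -3.141, -0.003]
force: [0.1, -0.6, -0.9]
opening: 0.0635
```

```bash
cat > w7.py <<'E'
from h import *
import sys
st,c=look(1); print(st["tool_pos"],st["orientation"],st["opening"],st["q"].round(2),st["force"])
s=cam("side"); k=cam("scene")
a=cv2.resize(c["pixels"][:,:,::-1],None,fx=.6,fy=.6)
b=cv2.resize(s["pixels"][240:480,250:570,::-1],(384,288))
d=cv2.resize(k["pixels"][60:300,220:540,::-1],(384,288))
cv2.imwrite(sys.argv[1],np.hstack([np.vstack([a,b]),np.vstack([d,d*0])]))
E
python3 w7.py pics/b7.png
```

```text
[0.53336609 0.31540498 0.21558816] [-2.86591559e-02 -3.14122147e+00 -2.98350089e-03] 0.06345783000157149 [ 0.45  0.18  1.43  0.    1.52 -1.1 ] [ 0.06201982 -0.55046561 -0.88085289]
```

View pics/b7.png

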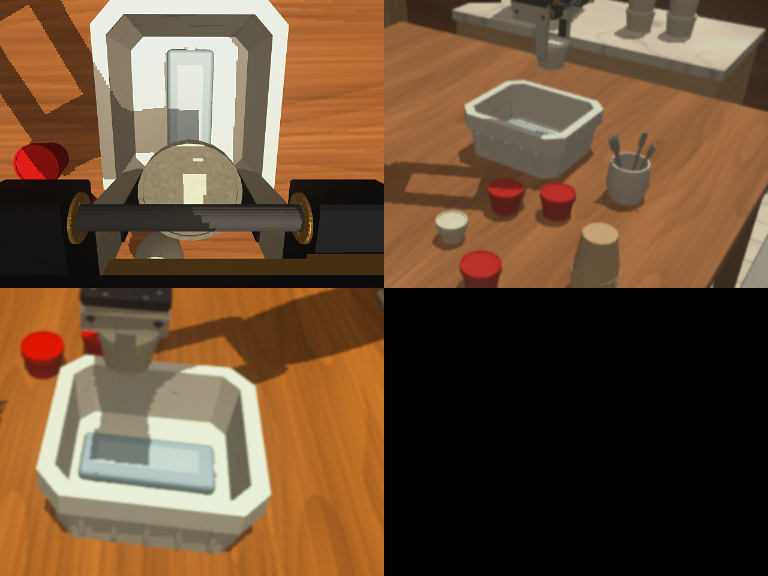

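jog_arm([
  [[0.004,0.001,-0.06],[0,0,0],1],
  [[0.004,0.001,-0.12],[0,0,0],1],
  [[0.004,0.001,-0.18],[0,0,0],1],
  [[0.004,0.001,-0.22],[0,0,0],1],
  [[0.004,0.001,-0.24],[0,0,0],1],
  [[0.004,0.001,-0.253],[0,0,0],1],
  [[0.004,0.001,-0.255],[0,0,0],1],
  [[0.004,0.001,-0.255],[0,0,0],1],
])

```text
t: 16.55
tool_pos: [0.5367, 0.3165, 0.0643]
orientation: [0.03, 3.139, 0.005]
force: [-0.2, 0.0, -1.6]
opening: 0.0637
```

jog_arm([
  [[0,0,-0.003],[0,0,0],1],
  [[0,0,-0.006],[0,0,0],1],
  [[0,0,-0.007],[0,0,0],1],
  [[0,0,-0.007],[0,0,0],1],
])

```text
t: 17.05
tool_pos: [0.5367, 0.3165, 0.0604]
orientation: [0.03, 3.139, 0.006]
force: [-1.7, -0.7, 1.7]
opening: 0.0635
```

jog_arm([
  [[0,0,0],[0,0,0],-0.75],
  [[0,0,0],[0,0,0],-0.75],
  [[0,0,0],[0,0,0],-0.75],
  [[0,0,0.02],[0,0,0],-0.75],
  [[0,0,0.06],[0,0,0],-0.75],
  [[0,0,0.14],[0,0,0],-0.75],
  [[0,0,0.22],[0,0,0],-0.75],
  [[-0.05,0,0.3],[0,0,0],-0.75],
  [[-0.05,0,0.3],[0,0,0],-0.75],
])

```text
t: 18.18
tool_pos: [0.5081, 0.3181, 0.2478]
orientation: [0.028, 3.13, 0.013]
force: [0.2, 0.4, 0.3]
opening: 0.0817
```

```bash
python3 w7.py pics/b8.png; python3 - <<'E'
from h import *
st,c=look(1)
for d in robot.trace("wrist","tub_large_center"):
    print(d["p"],d["uv"],c["pixels"][d["pixels"]].mean(0))
    if c["pixels"][d["pixels"]].mean(0)[1]>90: print(fit([(c,d["pixels"],st)],"tub_large_center",(.536,.3165),.04,False))
E
```

```text
[0.50810733 0.31812091 0.2477581 ] [0.02811965 3.13026902 0.01345219] 0.08165087002205494 [ 0.47  0.1   1.46  0.    1.56 -1.08] [0.23493999 0.43152041 0.31995853]
0.64 [316.1, 175.7] [185.6649636  191.02682335 182.09068847]
(array([0.45461374, 0.31855685]), np.float64(0.34891869034674394))
0.63 [89.0, 283.7] [147.7979765   21.          16.23857702]
0.58 [316.7, 261.4] [187.5114221  180.40687384 148.64210743]
(array([0.53424329, 0.31789298]), np.float64(0.03305455993628037))
```

View pics/b8.png

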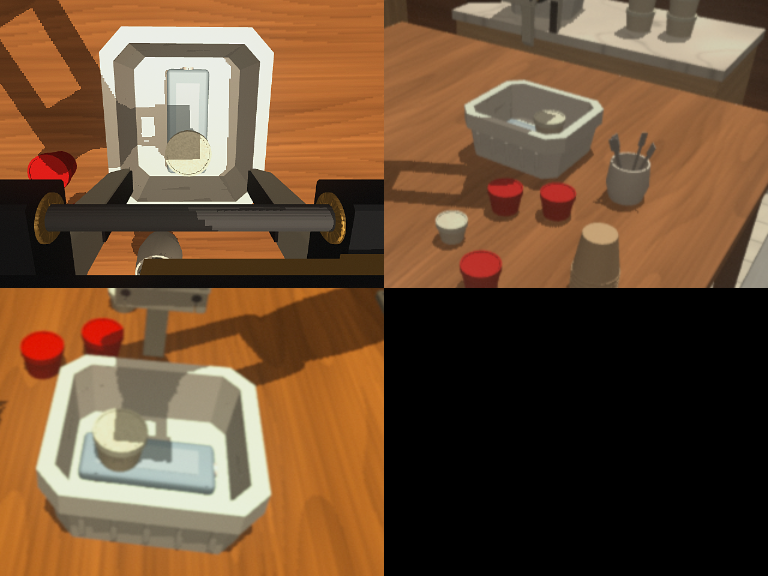

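The large tub stands on the pack at (0.534, 0.318), and the side crop shows it upright. Now the small tub at (0.548, −0.025).

jog_arm([
  [[0.01,-0.1,0],[0,0,0],-0.75],
  [[0.02,-0.2,0],[0,0,0],-0.75],
  [[0.04,-0.3,-0.02],[0,0,0],-0.75],
  [[0.05,-0.4,-0.05],[0,0,0],-0.75],
  [[0.06,-0.5,-0.08],[0,0,0],-0.75],
  [[0.066,-0.56,-0.1],[0,0,0],-0.75],
  [[0.066,-0.572,-0.1],[0,0,0],-0.75],
  [[0.066,-0.572,-0.1],[0,0,0],-0.75],
  [[0.066,-0.572,-0.1],[0,0,0],-0.75],
])

```text
t: 19.55
tool_pos: [0.5461, -0.026, 0.179]
orientation: [0.028, 3.141, 0.004]
force: [0.8, 0.9, 0.3]
opening: 0.0818
```

```bash
python3 w5.py pics/w9.png
```

```text
[ 0.54608197 -0.02602287  0.17899922] [0.02822106 3.14141428 0.0040333 ] 0.08177108771138493 [-0.14  0.01  1.69  0.    1.44 -1.7 ]
tub_small_center 0.76 [315. 231.] [185. 167. 133.] (array([ 0.54768878, -0.02505304]), np.float64(0.02900316841335604))
tub_large_center 0.96 [479. 264.] [227.  40.  32.] (0, 0)
tub_large_center 0.75 [512. 332.] [113.  19.  16.] (0, 0)
tub_large_center 0.57 [233. 393.] [191.  32.  25.] (0, 0)
```

View pics/w9.png

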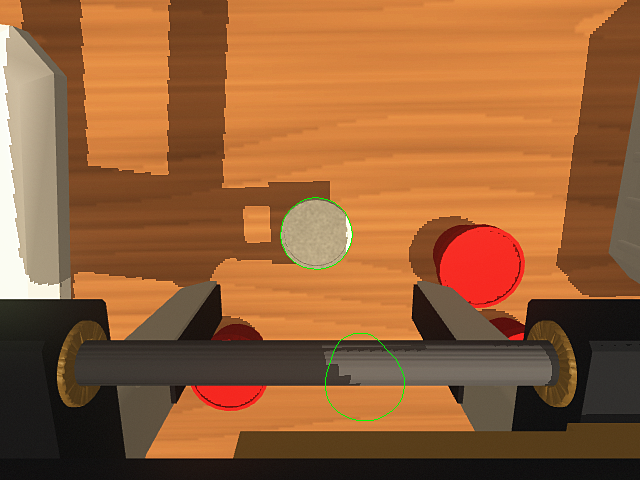

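jog_arm([
  [[0.002,0.002,-0.08],[0,0,0],-0.75],
  [[0.002,0.002,-0.15],[0,0,0],-0.75],
  [[0.002,0.002,-0.21],[0,0,0],-0.75],
  [[0.002,0.002,-0.25],[0,0,0],-0.75],
  [[0.002,0.002,-0.278],[0,0,0],-0.75],
  [[0.002,0.002,-0.278],[0,0,0],-0.75],
  [[0.002,0.002,-0.278],[0,0,0],-0.75],
], newtons=10)

```text
t: 20.58
tool_pos: [0.5483, -0.0248, 0.0136]
orientation: [0.027, 3.139, 0.003]
force: [-0.6, 0.7, -1.0]
opening: 0.0813
```

jog_arm([
  [[0,0,0],[0,0,0],1],
  [[0,0,0],[0,0,0],1],
  [[0,0,0],[0,0,0],1],
  [[0,0,0],[0,0,0],1],
  [[0,0,0],[0,0,0],1],
  [[0,0,0],[0,0,0],1],
])

```text
t: 21.32
tool_pos: [0.5486, -0.0249, 0.014]
orientation: [0.027, 3.139, 0.003]
force: [-1.0, -1.6, 4.7]
opening: 0.0538
```

jog_arm([
  [[0,0,0.03],[0,0,0],1],
  [[0,0,0.08],[0,0,0],1],
  [[0,0,0.16],[0,0,0],1],
  [[0,0,0.25],[0,0,0],1],
  [[0,0,0.34],[0,0,0],1],
  [[0,0,0.34],[0,0,0],1],
])

```text
t: 22.08
tool_pos: [0.5517, -0.0253, 0.2251]
orientation: [0.027, 3.128, 0.001]
force: [0.1, 0.4, -1.4]
opening: 0.0532
```

```bash
python3 w7.py pics/b10.png
```

```text
[ 0.55167181 -0.02527926  0.22509612] [2.67449342e-02 3.12813770e+00 9.17557520e-04] 0.05323919927344096 [-0.14 -0.01  1.63  0.    1.52 -1.69] [ 0.12872508  0.43291847 -1.3527615 ]
```

View pics/b10.png

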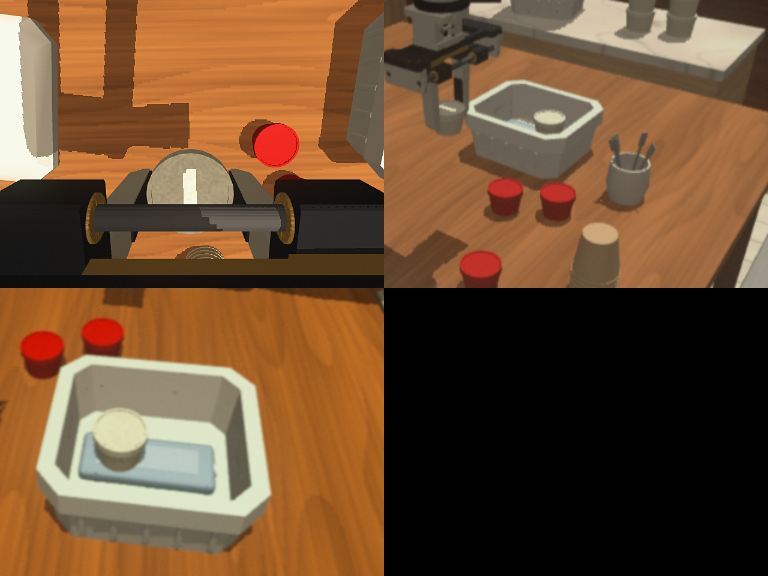

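jog_arm([
  [[-0.02,0.07,0],[0,0,0],1],
  [[-0.04,0.16,0],[0,0,0],1],
  [[-0.06,0.25,0],[0,0,0],1],
  [[-0.09,0.34,0],[0,0,0],1],
  [[-0.12,0.43,0],[0,0,0],1],
  [[-0.14,0.51,0],[0,0,0],1],
  [[-0.148,0.56,0],[0,0,0],1],
  [[-0.148,0.571,0],[0,0,0],1],
  [[-0.148,0.571,0],[0,0,0],1],
  [[-0.148,0.571,0],[0,0,0],1],
])

```text
t: 23.48
tool_pos: [0.4593, 0.3166, 0.2167]
orientation: [0.029, 3.141, 0.002]
force: [-0.9, -0.1, -1.3]
opening: 0.0537
```

jog_arm([
  [[0.004,0.001,-0.07],[0,0,0],1],
  [[0.004,0.001,-0.14],[0,0,0],1],
  [[0.004,0.001,-0.2],[0,0,0],1],
  [[0.004,0.001,-0.24],[0,0,0],1],
  [[0.004,0.001,-0.256],[0,0,0],1],
  [[0.004,0.001,-0.264],[0,0,0],1],
  [[0.004,0.001,-0.265],[0,0,0],1],
  [[0.004,0.001,-0.265],[0,0,0],1],
])

```text
t: 24.48
tool_pos: [0.4625, 0.3175, 0.0588]
orientation: [0.029, 3.139, 0.003]
force: [-0.6, 0.3, -1.7]
opening: 0.0537
```

jog_arm([
  [[0,0,-0.004],[0,0,0],1],
  [[0,0,-0.007],[0,0,0],1],
  [[0,0,-0.009],[0,0,0],1],
  [[0,0,-0.009],[0,0,0],1],
])

```text
t: 24.98
tool_pos: [0.4626, 0.3176, 0.054]
orientation: [0.029, 3.139, 0.003]
force: [-2.2, -1.8, 5.3]
opening: 0.0538
```

jog_arm([
  [[0,0,0],[0,0,0],-0.65],
  [[0,0,0],[0,0,0],-0.65],
  [[0,0,0],[0,0,0],-0.65],
  [[0,0,0.02],[0,0,0],-0.65],
  [[0,0,0.06],[0,0,0],-0.65],
  [[0,0,0.14],[0,0,0],-0.65],
  [[0,0,0.22],[0,0,0],-0.65],
  [[0.06,0,0.32],[0,0,0],-0.65],
  [[0.06,0,0.32],[0,0,0],-0.65],
])

```text
t: 26.1
tool_pos: [0.502, 0.3186, 0.2527]
orientation: [0.03, 3.13, 0.01]
force: [0.9, 0.4, 0.3]
opening: 0.0765
```

```bash
python3 w7.py pics/b11.png; python3 - <<'E'
from h import *
st,c=look(1)
G=dict(tub_large_center=(.534,.3175),tub_small_center=(.461,.3175))
for n,g in G.items():
  for d in robot.trace("wrist",n):
    col=c["pixels"][d["pixels"]].mean(0)
    if col[1]>90: print(n,round(d["p"],2),np.round(d["uv"]),fit([(c,d["pixels"],st)],n,g,.04,False))
for d in robot.trace("wrist","lid_grip"): print("lid",d["p"],d["uv"])
E
```

```text
[0.50204805 0.31856856 0.25265901] [0.02976266 3.13006445 0.01022746] 0.07649267995469178 [ 0.48  0.09  1.47  0.    1.57 -1.07] [0.87774958 0.40143209 0.32678038]
tub_large_center 0.8 [315. 273.] (array([0.53511302, 0.31730253]), np.float64(0.044393497290537764))
tub_small_center 0.96 [315. 178.] (array([0.46157251, 0.31831499]), np.float64(0.026365348399246757))
```

View pics/b11.png

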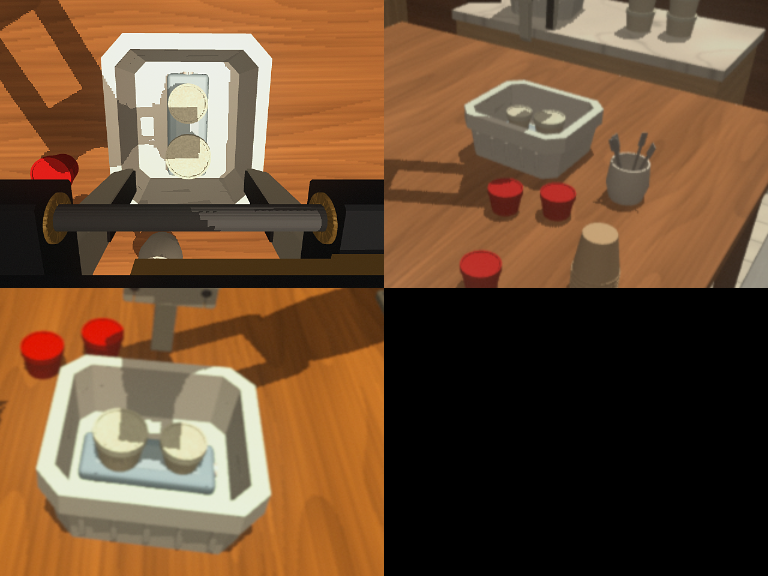

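Both tubs stand upright side by side on the pack, at (0.535, 0.317) and (0.462, 0.318). Next is the lid.

jog_arm([
  [[0.02,-0.1,0],[0,0,-0.01],-0.65],
  [[0.04,-0.2,0],[0,0,-0.02],-0.65],
  [[0.04,-0.3,0],[0,0,-0.02],-0.65],
  [[0.04,-0.4,0],[0,0,-0.02],-0.65],
  [[0.04,-0.5,0],[0,0,-0.02],-0.65],
  [[0.03,-0.6,0],[0,0,-0.02],-0.65],
  [[0.02,-0.7,0],[0,0,-0.02],-0.65],
  [[0.01,-0.8,0],[0,0,-0.0206],-0.65],
  [[0.008,-0.9,0],[0,0,-0.0206],-0.65],
  [[0.007,-0.98,0],[0,0,-0.0206],-0.65],
])

```text
t: 27.7
tool_pos: [0.5004, -0.2725, 0.243]
orientation: [-0.232, -3.131, -0.002]
force: [0.8, -0.1, 1.2]
opening: 0.0766
```

jog_arm([
  [[0,0,0],[0,0,0],-0.65],
  [[0,0,0],[0,0,0],-0.65],
])

```text
t: 27.95
tool_pos: [0.4999, -0.2717, 0.2418]
orientation: [-0.233, -3.129, -0.004]
force: [-0.1, 1.1, -0.7]
opening: 0.0771
```

```bash
cat > w12.py <<'E'
from h import *
import sys
st,c=look(1); print(st["tool_pos"],st["orientation"],st["opening"],st["q"].round(2))
R=cv2.Rodrigues(st["orientation"])[0]; print("psi",np.arctan2(R[1,1],R[0,1]))
im=c["pixels"][:,:,::-1].copy()
p=(.506,-.329,-.148)
ds=robot.trace("wrist","lid_grip"); print([(e["p"],e["uv"],e["pixels"].sum()) for e in ds])
def dr(P,col):
    uv=proj(c,P,st); cv2.polylines(im,[np.int32(cv2.convexHull(uv.astype(np.float32)))],True,col,1)
dr(tf(M["lid_grip"][8:24],*p),(0,255,0)); dr(tf(rect(.11,.035,.064),*p),(255,0,0)); dr(tf(rect(.11,.035,.038),*p),(0,0,255))
cv2.imwrite(sys.argv[1],im)
E
python3 w12.py pics/w12.png
```

```text
[ 0.49988924 -0.27165655  0.24182844] [-0.23292618 -3.12942213 -0.00446871] 0.07707879426784703 [-0.59  0.04  1.54  0.    1.56 -2.01]
psi 1.42220342118124
[(0.96, [262.5, 208.9], np.int64(49977))]
```

View pics/w12.png

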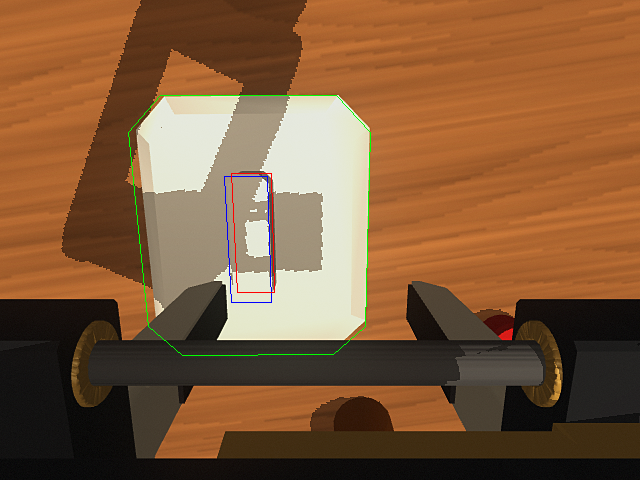

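jog_arm([
  [[0.01,-0.05,-0.04],[0,0,0],-0.65],
  [[0.01,-0.0955,-0.08],[0,0,0],-0.65],
  [[0.01,-0.0955,-0.12],[0,0,0],-0.65],
  [[0.01,-0.0955,-0.12],[0,0,0],-0.65],
  [[0.01,-0.0955,-0.12],[0,0,0],-0.65],
])

```text
t: 28.68
tool_pos: [0.5072, -0.3275, 0.1718]
orientation: [-0.228, -3.132, -0.003]
force: [-0.0, -0.1, -0.1]
opening: 0.077
```

```bash
python3 w12.py pics/w13.png
```

```text
[ 0.50721843 -0.32745852  0.17179559] [-2.27909321e-01 -3.13196210e+00 -2.50251491e-03] 0.07701203035207285 [-0.66  0.17  1.53  0.    1.44 -2.08]
psi 1.4255135872875964
[(0.93, [309.8, 189.0], np.int64(70982))]
```

View pics/w13.png

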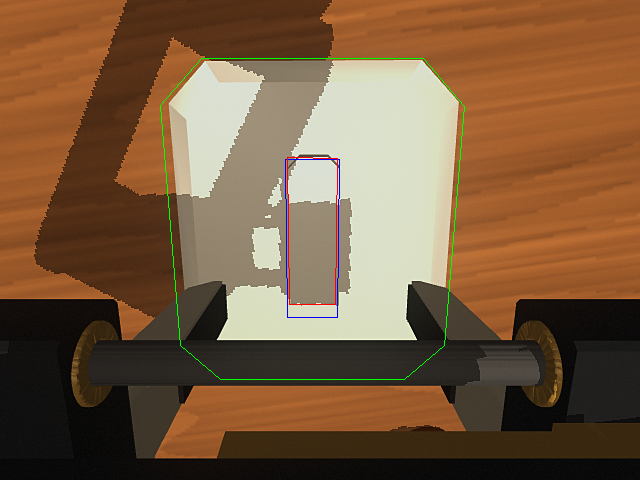

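jog_arm([
  [[-0.002,-0.002,-0.06],[0,0,0],-0.65],
  [[-0.002,-0.002,-0.12],[0,0,0],-0.65],
  [[-0.002,-0.002,-0.17],[0,0,0],-0.65],
  [[-0.002,-0.002,-0.2],[0,0,0],-0.65],
  [[-0.002,-0.002,-0.213],[0,0,0],-0.65],
  [[-0.002,-0.002,-0.213],[0,0,0],-0.65],
  [[-0.002,-0.002,-0.213],[0,0,0],-0.65],
], newtons=20)

```text
t: 29.65
tool_pos: [0.5072, -0.3299, 0.0461]
orientation: [0.228, 3.132, -0.001]
force: [0.0, -0.8, 0.7]
opening: 0.0766
```

jog_arm([
  [[-0.001,0.001,-0.004],[0,0,0],-0.65],
  [[-0.001,0.001,-0.006],[0,0,0],-0.65],
  [[-0.001,0.001,-0.006],[0,0,0],-0.65],
  [[-0.001,0.001,-0.006],[0,0,0],1],
  [[-0.001,0.001,-0.006],[0,0,0],1],
  [[-0.001,0.001,-0.006],[0,0,0],1],
  [[-0.001,0.001,-0.006],[0,0,0],1],
  [[-0.001,0.001,-0.006],[0,0,0],1],
  [[-0.001,0.001,-0.006],[0,0,0],1],
  [[-0.001,0.001,-0.006],[0,0,0],1],
])

```text
t: 30.9
tool_pos: [0.5066, -0.3293, 0.0425]
orientation: [0.229, 3.132, -0.001]
force: [-0.6, -0.6, -0.1]
opening: 0.0352
```

jog_arm([
  [[0,0,0.02],[0,0,0],1],
  [[0,0,0.06],[0,0,0],1],
  [[0,0,0.13],[0,0,0],1],
  [[0,0,0.21],[0,0,0],1],
  [[0,0,0.29],[0,0,0],1],
  [[0,0,0.346],[0,0,0],1],
  [[0,0,0.346],[0,0,0],1],
])

```text
t: 31.78
tool_pos: [0.5082, -0.3306, 0.2552]
orientation: [0.228, 3.125, -0.008]
force: [1.0, -0.5, -0.5]
opening: 0.0352
```

```bash
cat > w14.py <<'E'
from h import *
import sys
st,c=look(1); print(st["tool_pos"],st["orientation"],st["opening"],st["q"].round(2),st["force"])
R=cv2.Rodrigues(st["orientation"])[0]; print("psi",np.arctan2(R[1,1],R[0,1]))
s=cam("side"); k=cam("scene")
Q=[x["pixels"][:,:,::-1] for x in (c,s,k)]
a=[cv2.resize(q,(384,288)) for q in Q]
cv2.imwrite(sys.argv[1],np.hstack([np.vstack([a[0],a[1]]),np.vstack([a[2],a[2]*0])]))
cv2.imwrite(sys.argv[1].replace(".png","_s.png"),Q[1]);cv2.imwrite(sys.argv[1].replace(".png","_k.png"),Q[2])
E
python3 w14.py pics/b14.png
```

```text
[ 0.50815    -0.33058971  0.25524708] [ 0.22803041  3.12510926 -0.0075898 ] 0.03523561476952743 [-0.66  0.13  1.43  0.    1.58 -2.09] [ 0.97015017 -0.4556272  -0.5479465 ]
psi 1.4251021356591178
```

View pics/b14.png

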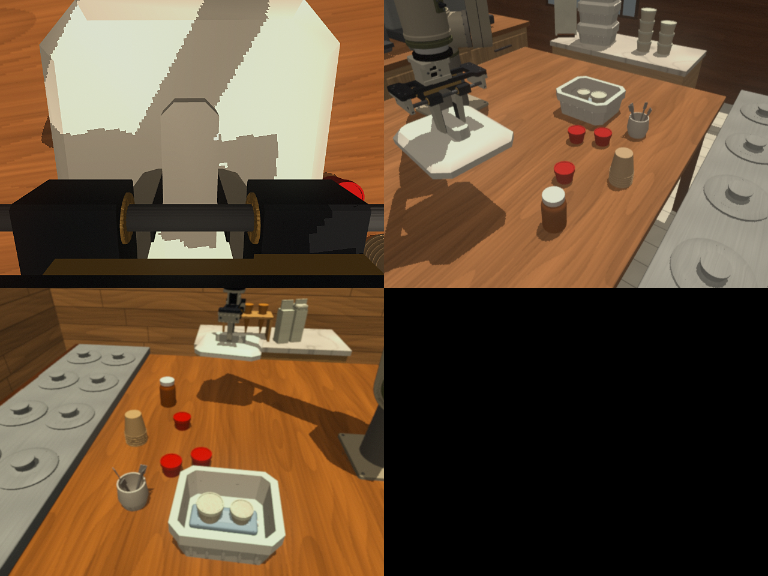

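jog_arm([
  [[0,0.06,0],[0,0,0],1],
  [[0,0.14,0],[0,0,0.005],1],
  [[0.0,0.23,0],[0,0,0.01],1],
  [[0.0,0.32,0],[0,0,0.015],1],
  [[0,0.41,0],[0,0,0.02],1],
  [[-0.005,0.5,0],[0,0,0.0204],1],
  [[-0.01,0.59,0],[0,0,0.0204],1],
  [[-0.015,0.68,0],[0,0,0.0204],1],
  [[-0.016,0.77,0],[0,0,0.0204],1],
  [[-0.016,0.84,0],[0,0,0.0204],1],
])

```text
t: 33.17
tool_pos: [0.495, 0.1769, 0.2469]
orientation: [-0.026, -3.139, 0.0]
force: [-0.6, -0.8, -0.6]
opening: 0.035
```

jog_arm([
  [[0,0,0],[0,0,0],1],
])

```text
t: 33.3
tool_pos: [0.4936, 0.1793, 0.2448]
orientation: [-0.02, -3.135, 0.001]
force: [0.1, -1.1, -1.9]
opening: 0.0349
```

```bash
python3 w14.py pics/b15.png
```

```text
[0.49358917 0.17929374 0.24482505] [-1.97973311e-02 -3.13527678e+00  7.03387241e-04] 0.034861735165423534 [ 0.25 -0.08  1.65  0.    1.57 -1.31] [ 0.05996514 -1.10885323 -1.91789507]
psi 1.5581692588681892
```

jog_arm([
  [[0.004,0.08,0],[0,0,-0.0008],1],
  [[0.008,0.15,0],[0,0,-0.0008],1],
  [[0.008,0.2,0],[0,0,-0.0008],1],
  [[0.008,0.227,0],[0,0,-0.0008],1],
  [[0.008,0.227,0],[0,0,-0.0008],1],
  [[0.008,0.227,0],[0,0,-0.0008],1],
  [[0.008,0.227,0],[0,0,-0.0008],1],
])

```text
t: 34.33
tool_pos: [0.4993, 0.3113, 0.2454]
orientation: [-0.036, -3.136, 0.002]
force: [0.2, -0.5, 0.1]
opening: 0.0352
```

```bash
python3 w14.py pics/b16.png
```

```text
[0.49934933 0.3113067  0.24540999] [-3.55430982e-02 -3.13598325e+00  2.43417016e-03] 0.03522234507988848 [ 0.47  0.09  1.48  0.    1.57 -1.08] [ 0.24791719 -0.51797573  0.10663833]
psi 1.5481337316394033
```

View pics/b16.png

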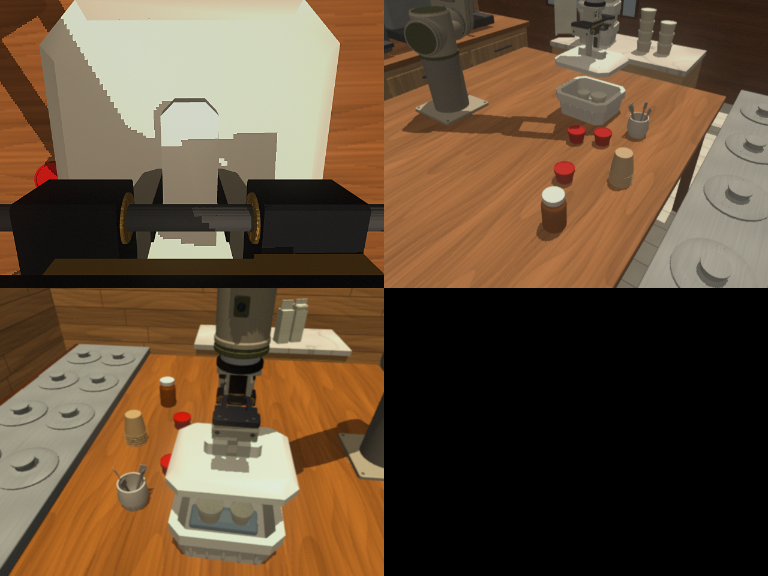

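jog_arm([
  [[-0.001,0.007,-0.05],[0,0,0.0007],1],
  [[-0.001,0.007,-0.1],[0,0,0.0007],1],
  [[-0.001,0.007,-0.14],[0,0,0.0007],1],
  [[-0.001,0.007,-0.158],[0,0,0.0007],1],
  [[-0.001,0.007,-0.158],[0,0,0.0007],1],
  [[-0.001,0.007,-0.158],[0,0,0.0007],1],
])

```text
t: 35.22
tool_pos: [0.4994, 0.3164, 0.1521]
orientation: [-0.028, -3.138, 0.001]
force: [-0.3, -0.4, -0.8]
opening: 0.0348
```

```bash
python3 w14.py pics/b17.png; python3 - <<'E'
from h import *
import numpy as np
st=robot.read_state(); p=st["tool_pos"]
for n in("scene","side"):
    c=cam(n); im=c["pixels"][:,:,::-1].copy()
    for P,col in((tf(M["lid_grip"][8:24],p[0]-.0006,p[1],-.02,p[2]-.0425),(0,255,0)),(tf(M["foam_box"],.498,.3153,-.018),(255,0,0))):
        uv=proj(c,P); cv2.polylines(im,[np.int32(cv2.convexHull(uv.astype(np.float32)))],True,col,1)
    x0,y0,x1,y1=((260,90,440,225) if n=="scene" else (260,240,500,460))
    im=cv2.resize(im[y0:y1,x0:x1],None,fx=400/(x1-x0),fy=400/(x1-x0),interpolation=2); cv2.imwrite(f"pics/l17{n}.png",im)
a=cv2.imread("pics/l17scene.png");b=cv2.imread("pics/l17side.png"); a=cv2.copyMakeBorder(a,0,b.shape[0]-a.shape[0],0,0,0); cv2.imwrite("pics/l17.png",np.hstack([a,b]))
E
```

```text
[0.49941058 0.31636406 0.15214622] [-2.79163851e-02 -3.13799989e+00  5.76172002e-04] 0.03481076391317246 [ 0.48  0.15  1.59  0.    1.41 -1.08] [-0.25051894 -0.38411656 -0.83241202]
psi 1.5530050153963293
```

View pics/l17.png

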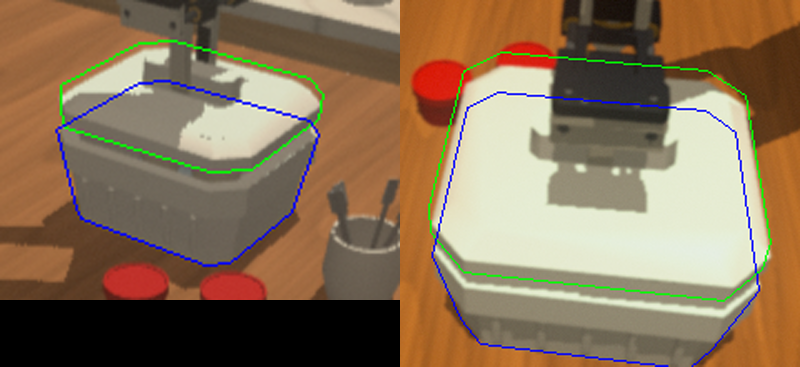

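jog_arm([
  [[-0.0015,-0.0015,-0.01],[0,0,0],1],
  [[-0.0015,-0.0015,-0.018],[0,0,0],1],
  [[-0.0015,-0.0015,-0.024],[0,0,0],1],
  [[-0.0015,-0.0015,-0.028],[0,0,0],1],
  [[-0.0015,-0.0015,-0.028],[0,0,0],1],
])

```text
t: 36.1
tool_pos: [0.498, 0.3153, 0.1344]
orientation: [-0.028, -3.137, 0.001]
force: [0.4, -0.3, 0.1]
opening: 0.035
```

jog_arm([
  [[0,0,-0.002],[0,0,0],1],
  [[0,0,-0.004],[0,0,0],1],
  [[0,0,-0.006],[0,0,0],1],
  [[0,0,-0.006],[0,0,0],1],
])

```text
t: 36.6
tool_pos: [0.4983, 0.3155, 0.1324]
orientation: [-0.028, -3.138, 0.001]
force: [-4.3, -2.8, 10.6]
opening: 0.0352
```

Contact came at the expected height, with 10 N of support. Releasing and retreating.

jog_arm([
  [[0,0,0.001],[0,0,0],-0.3],
  [[0,0,0.001],[0,0,0],-0.3],
  [[0,0,0.001],[0,0,0],-0.3],
  [[0,0,0.02],[0,0,0],-0.3],
  [[0,0,0.08],[0,0,0],-0.3],
  [[0,0,0.16],[0,0,0],-0.3],
  [[0,-0.08,0.22],[0,0,0],-0.3],
  [[0,-0.16,0.25],[0,0,0],-0.3],
  [[0,-0.25,0.27],[0,0,0],-0.3],
  [[0,-0.35,0.27],[0,0,0],-0.3],
])

```text
t: 37.85
tool_pos: [0.4988, 0.1042, 0.297]
orientation: [0.026, 3.141, -0.0]
force: [1.0, -0.4, 0.6]
opening: 0.0604
```

```bash
python3 w14.py pics/b18.png; python3 - <<'E'
from h import *
V=[];ims=[]
for n in("scene","side"):
    c=cam(n); im=c["pixels"][:,:,::-1].copy()
    for nm in ("lid_grip",):
        for d in robot.trace(n,nm): print(n,nm,round(d["p"],2),np.round(d["uv"]),d["pixels"].sum())
    for P,col in((tf(M["lid_grip"][8:24],.498,.3153,-.018,.09),(0,255,0)),(tf(M["foam_box"],.498,.3153,-.018),(255,0,0))):
        uv=proj(c,P); cv2.polylines(im,[np.int32(cv2.convexHull(uv.astype(np.float32)))],True,col,1)
    x0,y0,x1,y1=((260,90,440,225) if n=="scene" else (260,240,500,460))
    ims.append(cv2.resize(np.vstack([im[y0:y1,x0:x1],c["pixels"][y0:y1,x0:x1,::-1]]),(390,590),interpolation=2))
cv2.imwrite("pics/l18.png",np.hstack(ims))
E
```

```text
[0.4987807  0.1042003  0.29697978] [ 2.61397041e-02  3.14137481e+00 -1.44645032e-04] 0.06039983481277334 [ 0.11 -0.14  1.61 -0.    1.66 -1.45] [ 1.01316968 -0.4060952   0.60552713]
psi 1.5541544994055765
scene lid_grip 0.85 [344. 150.] 4339
```

View pics/l18.png

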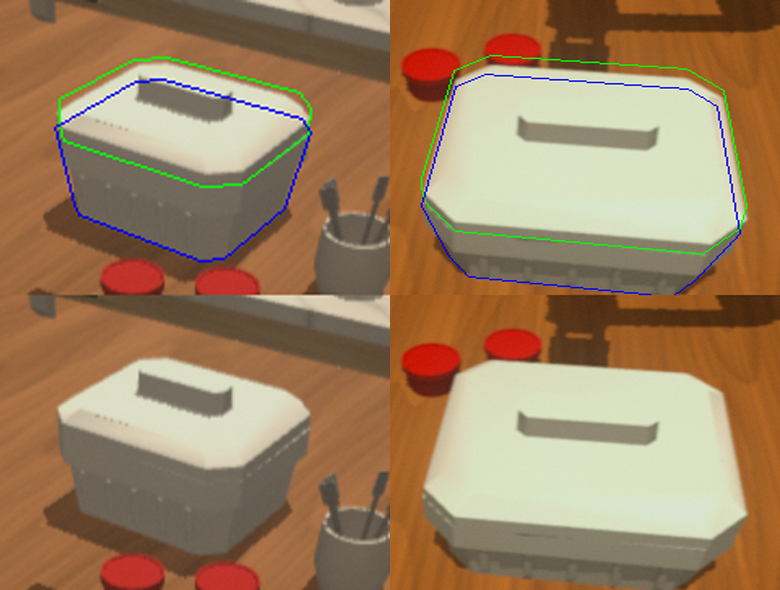

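View pics/b18.png

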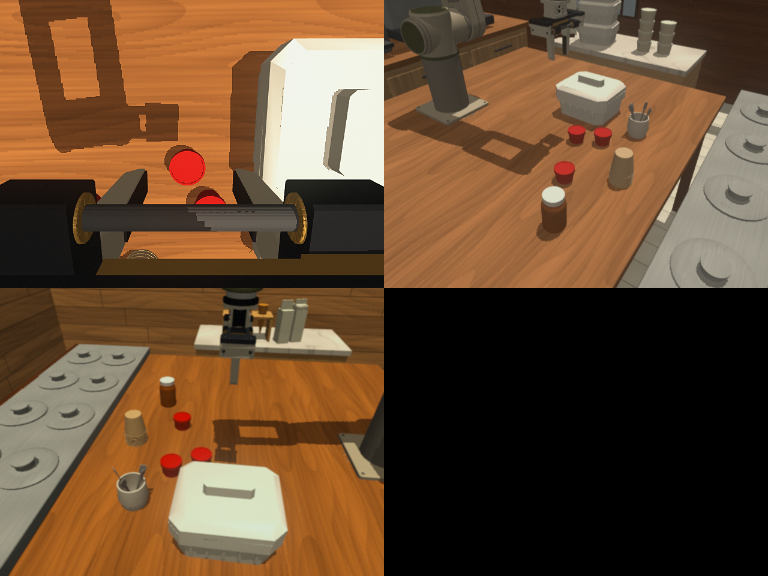

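```bash
python3 - <<'E'
from h import *
ims=[]
for n in("scene","side"):
    c=cam(n); im=c["pixels"][:,:,::-1].copy()
    x0,y0,x1,y1=((285,115,405,205) if n=="scene" else (280,300,490,457)); s=390/(x1-x0)
    im=cv2.resize(im[y0:y1,x0:x1],None,fx=s,fy=s,interpolation=2)
    for P,col in((rect(.11,.035,.064),(0,255,0)),(rect(.11,.035,.038),(0,0,255)),(rect(.24,.208,.008,.03),(255,0,0))):
        uv=(proj(c,tf(P,.498,.3153,-.018,.09))-[x0,y0]+.5)*s; cv2.polylines(im,[np.int32(cv2.convexHull(uv.astype(np.float32)))],True,col,1)
    ims.append(im[:290])
cv2.imwrite("pics/l19.png",np.hstack(ims)); print(robot.read_state()["t"])
E
```

```text
38.3
```

View pics/l19.png

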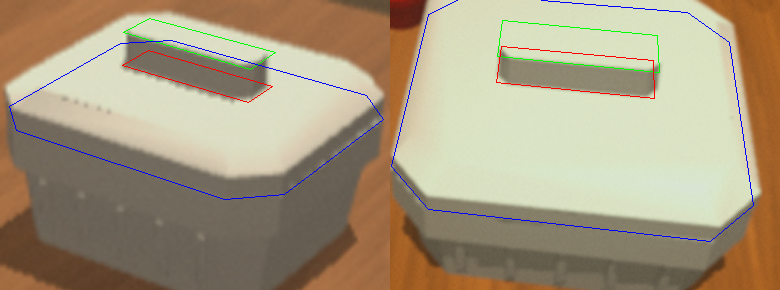

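```bash
python3 -c "
from plant import robot
s=robot.read_state(); print(s['t'],abs(s['dq']).max(),s['tool_pos'])
print(robot.close_job())"
```

```text
38.3 0.0036532009426715434 [0.49816778 0.1066929  0.29440719]
the job is handed in; nothing more can be done
None
```

The gelato order is packed and handed in at 38.3 s. No verdict was reported, so what follows rests on my own checks.

- **Cold pack:** it lies flat on the box floor, about 1 mm from the middle each way in the wrist view.
- **Tubs:** the cream tubs stand upright on the pack, side by side, at about +36 mm and −37 mm along it and within 2 mm of its midline. I moved none of the red look-alikes.
- **Lid:** it met the box at the height expected for full seating. The rib and plate outlines in both outside views agree with the seated pose to about 1–2 px, and the seam is thin and even. The arm was released, still and clear of everything.
- **Jar, cups and spoon pot:** they look untouched in the last pictures; I did not measure their positions again.

Two things went less than smoothly:

- **First position fits:** the pack's first fit was about 6 mm off along y, and I corrected it from the wrist view.
- **Large tub grasp:** the first closing was about 6 mm too high, so I re-gripped before lifting.

The lid detector found nothing in the last side picture, so there I checked the lid by overlay alone.

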